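Park the practical's samples on their outlined mats

ROBOT

A 6-joint arm with a two-finger parallel gripper is mounted at the origin on the work surface. World frame = base frame: x ahead of the robot, y to its left, z up, the work surface at z = 0. Lengths are in m, angles in rad, forces in N, time in s.
With the tool pointing down it reaches from about 0.375 to 0.975 m from the base axis. Payload 3.8 kg.
Tool frame: the origin (TCP) lies midway between the tips of the shut fingers; the grasp point (between the pads) lies 19 mm behind it; x points along the fingers, y is the direction in which the jaws open and shut, and the axes are right-handed (so a half turn about x gives the same grasp; the last joint's range is limited). The gripper opens to 88 mm and grips with 3 to 60 N. Pads are 18 mm wide; open, the fingers measure 123 mm over their backs; the gripper's body (75 mm by 187 mm) begins 45 mm behind the grasp point.
Start: joints at [1.248, 0.264, 1.604, -0, 1.274, -0.037], TCP at [0.19, 0.648, 0.239] pointing down, gripper open.
Joint ranges: [-2.63, 2.63], [-0.94, 2.18], [0.31, 2.57], [-1.31, 4.45], [0, 2.66], [-2.55, 2.55]. Speed limits (rad/s): [2.57, 2.57, 3.14, 3.14, 3.14, 3.14].

INTERFACE

Orientations are given as a rotation vector (axis times angle).
In Python, from cell import manip, inverse_kinematics, cams, order gives the robot as it stands. Calls block until the motion is done:
- manip.move_pose(position, orientation): joint-space move of the TCP to a pose.
- manip.move_linear(position, rate=0.15, rot=None): straight line of the TCP; rot=None keeps the orientation; rate is the mean speed in m/s.
- manip.set_joints(angles): joint-space move.
- manip.set_gripper(opening, force=None): finger opening in m; force is the grip in N (None keeps the last); returns when the fingers have stopped.
- manip.dwell(seconds).
- inverse_kinematics(position, orientation): joint angles nearest the present ones, or None.
- manip.state(): the state.
- cams.capture(name): name is "side" or "top" or "wrist"; returns a dict with "image" (480x640x3 uint8, blue, green, red), "z_map" (480x640 float32, m along the optical axis (not along the pixel's ray), 0 where there is no reading), "intrinsics" (3x3 intrinsics, pixels), "position" and "orientation" of the camera in the world; the wrist camera has in their place "T_tool_cam" (4x4, takes a point from camera to tool coordinates, whose origin is the TCP and whose axes are the tool frame's). Camera axes: x right, y down, z forward; pixel columns grow to the right and rows downward; lengths in m; the calibration is good to about 2 mm. A picture is of the moment at which its call begins: read the wrist's pose just before it.
A pose or a line that the arm cannot do raises manip.IKError and nothing moves.
- order.close_job(): hands the job in, once; it reports no verdict.
The state is a dict: "clock": time; "joint_pos": joint angles; "joint_velocities": joint speeds; "tau": joint torques, N m; "tool_pos": TCP position; "tcp_rot": TCP orientation; "contact_force": force on the tool from outside, world axes, zero at the start; "moment": the same for the moment, N m; "gripper_width": finger opening in m.
Only numpy, scipy, OpenCV 4.12 (cv2) and the standard library are available. Lean on these libraries where they do the work, as an engineer would, in place of code of your own. Each camera call takes 0.05 s, during which the arm holds its last target.

TASK

Tidy the school lab bench: set the tube, the culture dish, the square bottle and the slide box each on the white mat whose printed outline has the shape and size of its foot, upright, inside the line, with the bottle and the slide box squared up to their outlines. Leave the little vial and the rubber stopper standing where they are.

Things in the scene. Friction and masses are not known exactly. Their poses are not given: they have to be found in the camera images.
- tube: self-standing lidded sample tube, upright: straight pale round body 30 mm across, its lower half brown with sample, from the foot to 97 mm up, then a red round cap 34 mm across up to the top at 116 mm; about 70 g. Origin: centre of its flat foot; z along the tube, up.
- dish: small closed round culture dish lying flat, 55 mm across and 16 mm high, straight-sided, with a pale rim and amber jelly showing through its lid (the stack of larger dishes at the back of the bench is not part of the job); about 45 g. Origin: centre of its underside; z up.
- bottle: square white plastic bottle, upright: body 42 x 42 mm and 60 mm high, then a round blue cap 28 mm across from 67 mm up to the top at 86 mm; about 120 g. Origin: centre of its underside; x and y square to the body's flat sides, z up.
- slidebox: closed wooden microscope-slide box (lid stays shut) lying flat, 70 mm long (its x), 30 mm wide (its y), 32 mm high; about 90 g. Origin: centre of its underside; z up.
- mat_small_circle: fixed round white mat, 108 mm across and 3 mm thick, on the table; its top bears a dark 3 mm wide printed line (flat, nothing raised) around its centre: a circle 44 mm across inside the line, for the tube. Origin: centre of the underside, on the table; z up.
- mat_large_circle: fixed round white mat, 108 mm across and 3 mm thick, on the table; its top bears a dark 3 mm wide printed line (flat, nothing raised) around its centre: a circle 69 mm across inside the line, for the dish. Origin: centre of the underside, on the table; z up.
- mat_square: fixed round white mat, 108 mm across and 3 mm thick, on the table; its top bears a dark 3 mm wide printed line (flat, nothing raised) around its centre: a square 56 x 56 mm inside the line, for the bottle. Origin: centre of the underside, on the table; z up, x and y along the square's sides.
- mat_rectangle: fixed round white mat, 108 mm across and 3 mm thick, on the table; its top bears a dark 3 mm wide printed line (flat, nothing raised) around its centre: a rectangle 84 x 44 mm inside the line, for the slide box. Origin: centre of the underside, on the table; z up, x along the rectangle's long sides.
- vial: bystander: little amber glass vial with a black cap, 20 mm across and 36 mm high, standing loose among the things. Origin: centre of its underside.
- stopper: bystander: dark rubber stopper, 20 mm across below, 26 mm above, 24 mm high, standing loose among the things. Origin: centre of its underside.
There are look-alikes about, which are no part of the job. What is shaped like the mat_square but red is not meant.

How it is judged:
At the end, for the whole second after the job is handed in: Tube on the small circle, dish on the large one, bottle on the square, slide box on the rectangle: each resting within 12 mm of its mat's centre, upright within 0.1 rad, released and at rest; bottle (any quarter turn) and slide box (either way) in line with their outlines within 0.25 rad (horizontal distance between tube and mat_small_circle below 0.012 m and height (world z) of tube between 0.001 and 0.006 m and angle between each of tube, dish, bottle, slidebox's own z axis and vertical below 0.1 rad and linear speed of each of tube, dish, bottle, slidebox below 0.02 m/s and angular speed of each of tube, dish, bottle, slidebox below 0.2 rad/s and horizontal distance between dish and mat_large_circle below 0.012 m and height (world z) of dish between 0.001 and 0.006 m and horizontal distance between bottle and mat_square below 0.012 m and height (world z) of bottle between 0.001 and 0.006 m and horizontal distance between slidebox and mat_rectangle below 0.012 m and height (world z) of slidebox between 0.001 and 0.006 m and (angle between the x axis of bottle and the x axis of mat_square, either way round below 0.25 rad or angle between the x axis of bottle and the y axis of mat_square, either way round below 0.25 rad) and angle between the x axis of slidebox and the x axis of mat_rectangle, either way round below 0.25 rad); the robot touches nothing.
It fails at once if the vial is moved more than 25 mm or tipped over (distance of vial from where it was at the start of the episode above 0.025 m or angle between vial's own z axis and vertical above 0.6 rad).
It fails at once if the stopper is moved more than 25 mm or tipped over (distance of stopper from where it was at the start of the episode above 0.025 m or angle between stopper's own z axis and vertical above 0.6 rad).
It also fails if it takes over 115 s, if anything falls off the work surface, if the arm or the gripper's body presses on something with over 40 N, if the wrist force passes 120 N, or if a joint passes its speed limit or range.

## Working session

There is one attempt and no reset: what is moved stays moved. The work goes in short steps, each a Python script; the robot and the scene stay as the last script left them, time stands still between calls to the robot, and variables do not carry over. Pictures are saved under pics/ and viewed, and the job is handed in when it is done.

```bash
mkdir -p pics; ls; python3 - <<'E'
from cell import manip,cams
import cv2,numpy as np
for n in ["top","side","wrist"]:
    c=cams.capture(n); cv2.imwrite(f"pics/{n}0.png",c["image"]); np.savez(f"{n}0.npz",**{k:v for k,v in c.items()})
    print(n,c["intrinsics"].tolist(),c.get("position"),c.get("orientation"),c.get("T_tool_cam"))
s=manip.state();print(s)
E
```

```text
pics
top [[615.8943547612857, 0.0, 313.15501598755765], [0.0, 615.8943547612857, 245.391093419326], [0.0, 0.0, 1.0]] [0.31360793 0.00978691 1.13378311] [-2.10480828  2.15360421 -0.19263841] None
side [[437.1576173450909, 0.0, 321.9251933043562], [0.0, 437.1576173450909, 238.8691563329367], [0.0, 0.0, 1.0]] [0.4230583  0.4678681  0.65995722] [-0.26745576  2.91016102 -1.00941409] None
wrist [[394.6015976614357, 0.0, 315.88050238511096], [0.0, 394.6015976614357, 237.6042842827008], [0.0, 0.0, 1.0]] None None [[-1.44601836e-03 -3.12695743e-01  9.49852242e-01 -1.45936693e-01]
 [ 9.99998666e-01 -1.17332415e-03  1.13609562e-03 -3.67333174e-04]
 [ 7.59232312e-04  9.49852618e-01  3.12697023e-01 -8.16741293e-02]
 [ 0.00000000e+00  0.00000000e+00  0.00000000e+00  1.00000000e+00]]
{'clock': 0.15, 'joint_pos': array([ 1.24807809e+00,  2.64586812e-01,  1.60505810e+00,  2.34526142e-05,
        1.27369227e+00, -3.68854993e-02]), 'joint_velocities': array([-0.00118399, -0.00090756, -0.00335373, -0.00055213,  0.0001425 ,
        0.00099776]), 'tau': array([ 1.12414189e-03, -5.02845490e+01, -3.57471085e+01,  7.30863540e-02,
        2.49315030e-02, -1.13844226e-04]), 'tool_pos': array([0.19013161, 0.64709717, 0.23767068]), 'tcp_rot': array([ 0.22302131,  1.55946114, -0.22571878]), 'contact_force': array([ 0.26744417,  0.46527498, -0.43465922]), 'moment': array([-0.05683142,  0.00328994,  0.02682862]), 'gripper_width': 0.08853735291014225}
```

View pics/top0.png

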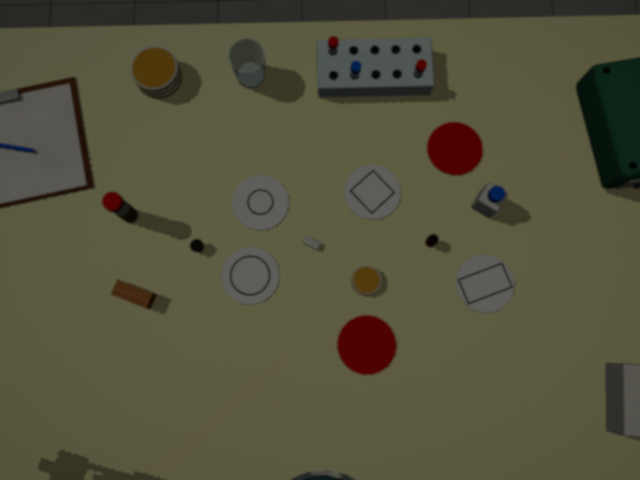

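View pics/side0.png

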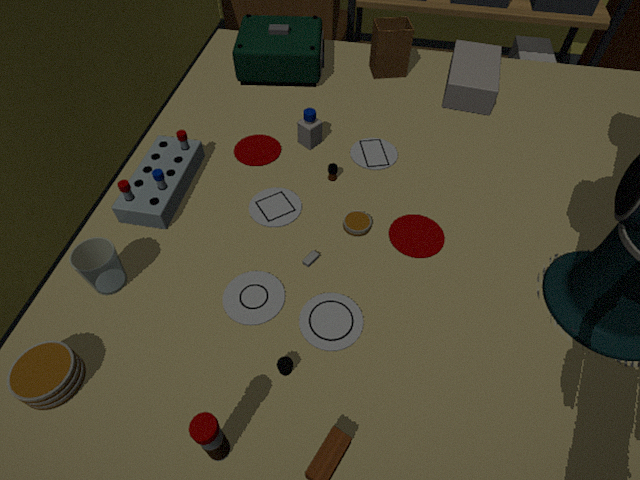

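View pics/wrist0.png

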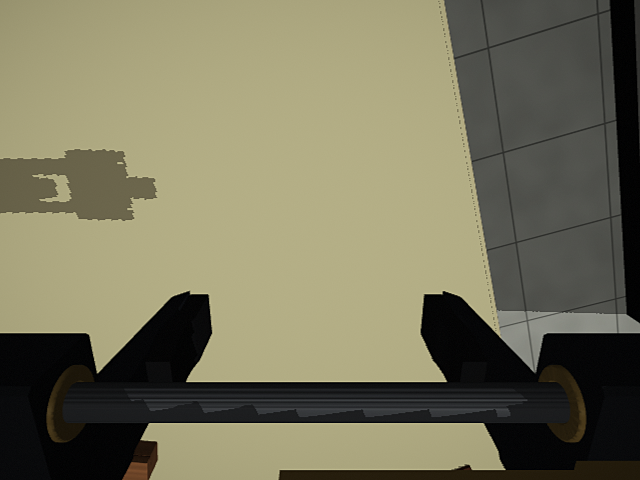

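Candidates in the top view:
- **Tube:** (120,207). The red-capped rack vials at (333,42) and (421,65) are not it.
- **Dish:** (367,281), 55 mm. The stack at (156,70) is larger.
- **Bottle:** (490,200). The blue rack cap at (356,67) is not it.
- **Slide box:** (134,294). The carton at (625,400) and the eraser at (312,243) are not it.
- **Mats:** small circle (260,202), large circle (250,275), square (373,192), rectangle (485,283). The red discs at (455,148) and (367,345) are excluded.
- **Bystanders:** (197,246) and (432,240).

I'll check these in enlarged crops.

```bash
cat > h.py <<'E'
import numpy as np,cv2
from scipy.spatial.transform import Rotation as R
def load(n): return dict(np.load(n+"0.npz"))
def ray(c,uv,z,pos=None,rot=None):
    K=c["intrinsics"]; uv=np.atleast_2d(np.array(uv,float))
    d=np.c_[(uv[:,0]-K[0,2])/K[0,0],(uv[:,1]-K[1,2])/K[1,1],np.ones(len(uv))]
    if pos is None: pos,rot=c["position"],R.from_rotvec(c["orientation"]).as_matrix()
    d=d@rot.T; t=(z-pos[2])/d[:,2]
    return (pos+t[:,None]*d)
E
python3 - <<'E'
from h import *
im=load("top")["image"]
def crop(x,y,w,h,s): return cv2.resize(im[y:y+h,x:x+w],None,fx=s,fy=s,interpolation=cv2.INTER_CUBIC)
cv2.imwrite("pics/cropL.png",np.clip(crop(90,160,200,150,4)*1.8,0,255))
cv2.imwrite("pics/cropR.png",np.clip(crop(335,160,190,150,4)*1.8,0,255))
c=load("top")
z=c["z_map"];K=c["intrinsics"];M=R.from_rotvec(c["orientation"]).as_matrix()
u,v=np.meshgrid(np.arange(640),np.arange(480))
P=np.stack([(u-K[0,2])/K[0,0]*z,(v-K[1,2])/K[1,1]*z,z],-1)@M.T+c["position"]
np.save("P.npy",P)
for n,(a,b) in dict(tube=(113,201),dish=(367,281),bottlecap=(497,194),box=(133,292),st=(197,245),vial=(432,240),sm=(260,202),lg=(250,275),sq=(373,192),rc=(485,283),eraser=(312,242),table=(310,300)).items(): print(n,P[b,a].round(4))
E
```

```text
tube [0.5812 0.3437 0.1161]
dish [ 0.4463 -0.0919  0.0174]
bottlecap [ 0.5856 -0.3187  0.0889]
box [0.4346 0.3304 0.0295]
st [0.5188 0.2174 0.024 ]
vial [ 0.516  -0.2108  0.0364]
sm [0.6018 0.1029 0.0063]
lg [0.464  0.1226 0.0039]
sq [ 0.6164 -0.1107  0.006 ]
rc [ 0.439  -0.31    0.0055]
eraser [0.522  0.0067 0.0112]
table [0.4154 0.0128 0.0017][ WARN:0@0.655] global loadsave.cpp:1063 imwrite_ Unsupported depth image for selected encoder is fallbacked to CV_8U.
```

View pics/cropL.png

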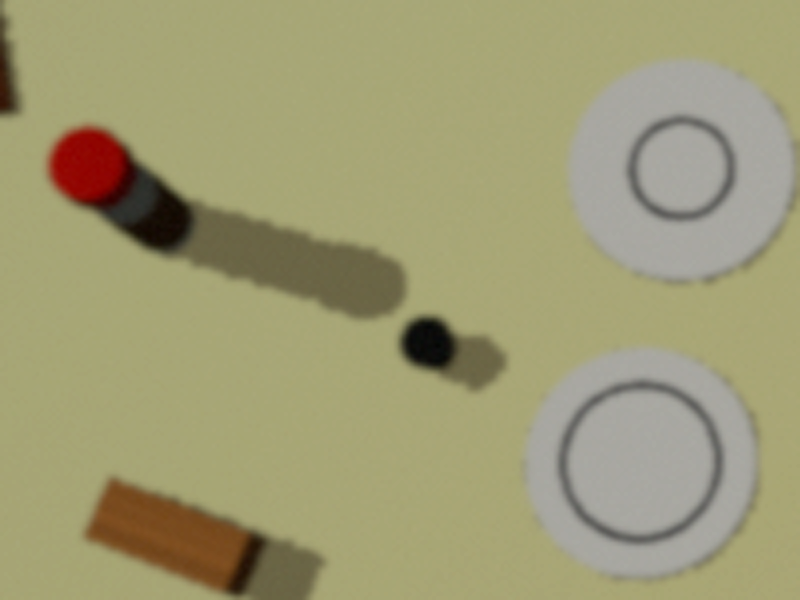

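View pics/cropR.png

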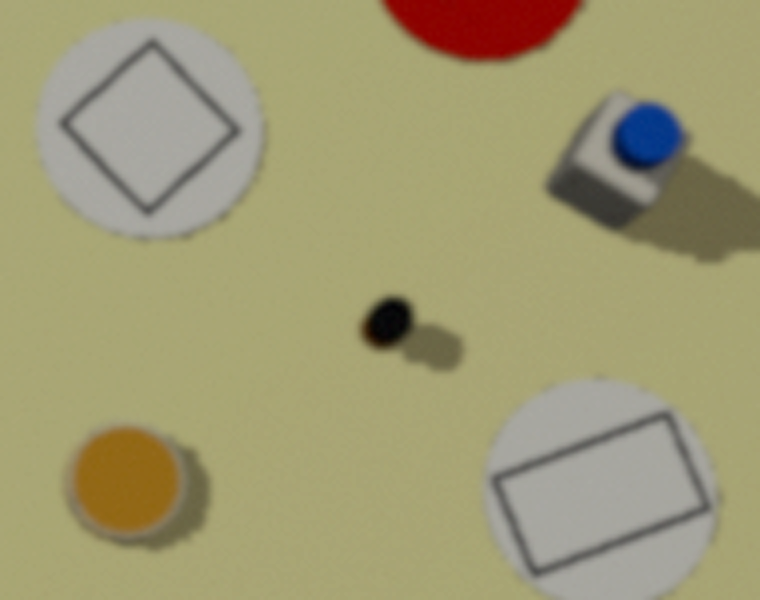

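The crops match the descriptions: tube cap (112,201), stopper (197,245), slide box (133,294), dish (367,280), vial (432,241, amber below black), bottle cap (497,194), and a square, a rectangle and two circle outlines on white mats. Next I'll measure them.

```bash
cat > meas.py <<'E'
from h import *
c=load("top");im=c["image"];P=np.load("P.npy");hsv=cv2.cvtColor(im,cv2.COLOR_BGR2HSV)
H,S,V=[hsv[...,i].astype(int) for i in range(3)]
def big(m,x0,y0,x1,y1):
    k=np.zeros(m.shape,np.uint8);k[y0:y1,x0:x1]=m[y0:y1,x0:x1]
    n,l,st,ce=cv2.connectedComponentsWithStats(k)
    i=1+st[1:,4].argmax(); return (l==i).astype(np.uint8)
def poly(m):  # contour
    return max(cv2.findContours(m,cv2.RETR_EXTERNAL,cv2.CHAIN_APPROX_NONE)[0],key=len)[:,0].astype(float)
def circ(p):
    A=np.c_[2*p[:,:2],np.ones(len(p))];s=np.linalg.lstsq(A,(p[:,:2]**2).sum(1),rcond=None)[0]
    return s[:2].round(4),round(float(2*np.sqrt(s[2]+s[:2]@s[:2])),4)
def rect(p):
    (cx,cy),(w,h),a=cv2.minAreaRect((p[:,:2]*1000).astype(np.float32)); return (round(cx,1),round(cy,1)),(round(w,1),round(h,1)),round(a,1)
if __name__=="__main__":
    white=(S<60)&(V>100)
    for n,b in dict(small=(225,165,297,240),large=(215,240,287,312),square=(340,160,405,225),rectm=(450,250,520,316)).items():
        x0,y0,x1,y1=b
        w=big(white,*b); full=np.zeros_like(w);cv2.drawContours(full,[poly(w).astype(np.int32)],-1,1,-1)
        print(n,"disc",circ(ray(c,poly(w),.003)),end=" ")
        er=cv2.erode(full,np.ones((7,7)))
        ln=((V<np.median(V[w>0])-35)&(er>0))
        k=big(ln,*b); print("line n",k.sum())
        p=ray(c,poly(k),.003); print("   outer",circ(p) if n in("small","large") else rect(p))
        inn=big((full>0)&(k==0)&(er>0),(x0+x1)//2-6,(y0+y1)//2-6,(x0+x1)//2+6,(y0+y1)//2+6)
    red=big((S>150)&(V>100)&((H<8)|(H>172)),95,180,140,225);print("tube cap",circ(ray(c,poly(red),.116)), red.sum())
    d=big((P[...,2]>.008),340,255,395,310);print("dish depth",circ(ray(c,poly(d),.016)))
    d=big((S>150),345,260,392,302);print("dish amber",circ(ray(c,poly(d),.016)))
    d=big((P[...,2]>.075)&(P[...,2]<.1),470,180,515,220);print("bottle cap depth",circ(ray(c,poly(d),.086)))
    d=big((H>100)&(H<130)&(S>150),470,180,515,220);print("bottle cap blue",circ(ray(c,poly(d),.086)))
    d=big((P[...,2]>.052),465,175,518,222);print("bottle top",rect(ray(c,poly(d),.06)))
    d=big((P[...,2]>.024)&(P[...,2]<.05),100,270,170,315);print("box depth",rect(ray(c,poly(d),.032)))
    d=big((S>140)&(V>70)&(H<20),100,270,170,315);print("box orange",rect(ray(c,poly(d),.032)))
    for n,b,z in(("stopper",(185,235,208,256),.024),("vial",(424,232,441,248),.036)):
        d=big(V<45,*b);print(n,circ(ray(c,poly(d),z)))
    d=big(P[...,2]>.006,300,230,325,255);print("eraser",rect(ray(c,poly(d),.011)))
E
python3 meas.py
```

```text
Traceback (most recent call last):
  File "meas.py", line 19, in <module>
    w=big(white,*b); full=np.zeros_like(w);cv2.drawContours(full,[poly(w).astype(np.int32)],-1,1,-1)
  File "meas.py", line 7, in big
    i=1+st[1:,4].argmax(); return (l==i).astype(np.uint8)
        ~~~~~~~~~~~~~~~^^
ValueError: attempt to get argmax of an empty sequence
```

```bash
sed -i 's/white=(S<60)&(V>100)/white=(S<45)\&(V>70)/; s/-35)/-20)/; s/(S>150)&(V>100)/(S>150)\&(V>60)/; s/(S>140)&(V>70)/(S>120)\&(V>45)/;s/V<45/V<30/' meas.py
python3 -c "
from meas import *
for a,b in ((260,202),(240,330),(250,260),(120,290),(113,201)):print(hsv[b,a])"
python3 meas.py
```

```text
[30 11 93]
[28 80 93]
[30 11 94]
[ 14 187  71]
[  0 255  80]
small disc (array([0.6028, 0.1031]), 0.1063) line n 167
   outer (array([0.6031, 0.1032]), 0.0492)
large disc (array([0.4639, 0.1231]), 0.1063) line n 273
   outer (array([0.4641, 0.1231]), 0.0741)
square disc (array([ 0.6182, -0.109 ]), 0.1064) line n 259
   outer ((618.6, -109.3), (63.2, 63.1), 41.0)
rectm disc (array([ 0.4392, -0.31  ]), 0.1063) line n 280
   outer ((439.4, -310.0), (51.1, 90.7), 19.1)
tube cap (array([0.5821, 0.3467]), 0.0295) 254
dish depth (array([ 0.4485, -0.0907]), 0.0536)
dish amber (array([ 0.4491, -0.0903]), 0.0448)
bottle cap depth (array([ 0.5873, -0.3194]), 0.0284)
bottle cap blue (array([ 0.5867, -0.3185]), 0.0259)
bottle top ((588.8, -320.3), (42.2, 47.7), 56.5)
box depth ((431.5, 331.0), (72.2, 29.8), 67.3)
box orange ((432.1, 332.6), (68.8, 29.4), 67.9)
stopper (array([0.5178, 0.2177]), 0.0206)
vial (array([ 0.5159, -0.2107]), 0.0183)
eraser ((519.6, 6.5), (34.1, 17.6), 61.7)
```

```bash
cat > act.py <<'E'
from h import *
from cell import manip,inverse_kinematics,cams
def ori(th):
    c,s=np.cos(th),np.sin(th)
    return R.from_matrix(np.array([[0,c,s],[0,s,-c],[-1,0,0]])).as_rotvec()
def best(xy,z,deg,step=180):
    o=[]
    for k in range(0,360,step):
        r=ori(np.radians(deg+k)); q=inverse_kinematics([*xy,z],r)
        if q is not None: o.append((abs(q[5]),k,r,q))
    o.sort(key=lambda t:t[0]); return o[0]
def st(tag):
    s=manip.state(); print(tag,round(s["clock"],2),s["tool_pos"].round(4),"F",s["contact_force"].round(1),"w",round(s["gripper_width"],4))
def snap(n,cam="top"):
    c=cams.capture(cam); cv2.imwrite(f"pics/{n}.png",np.clip(c["image"]*1.6,0,255).astype(np.uint8)); np.savez(n+".npz",**c)
def pick(xy,deg,z,force,high=.22,width=.088,pre=None,k=None):
    r=best(xy,high,deg)[2]
    manip.move_pose([*xy,high],r); st("over"); manip.set_gripper(width)
    manip.move_linear([*xy,z],rate=.12); st("down")
    manip.set_gripper(0.0,force); st("grip")
    manip.move_linear([*xy,high],rate=.15); st("up")
def place(xy,deg,z,high=.22,open_=.088,step=180):
    # stay near current wrist branch
    q0=manip.state()["joint_pos"]
    c=[]
    for k in range(0,360,step):
        r=ori(np.radians(deg+k)); q=inverse_kinematics([*xy,high],r)
        if q is not None: c.append((abs(q[5]),r))
    r=min(c,key=lambda t:t[0])[1]
    manip.move_pose([*xy,high],r); st("over")
    manip.move_linear([*xy,z+.02],rate=.15); manip.move_linear([*xy,z],rate=.04); st("down")
    manip.set_gripper(open_); st("open")
    manip.move_linear([*xy,high],rate=.15); st("up")
SQ=(.6185,-.1092);RC=(.4393,-.310);SM=(.603,.1032);LG=(.464,.1231)
E
python3 - <<'E'
from act import *
for n,p,d in (("dish",(.4487,-.0905),90),("LG",LG,90),("tube",(.582,.3467),90),("SM",SM,90),("bot",(.588,-.3195),56),("SQ",SQ,41),("box",(.432,.332),157.6),("RC",RC,19.1)):
    b=best(p,.2,d); b2=best(p,.03,d); print(n,b[1],b[3].round(2),b2[3].round(2))
b=best((.588,-.3195),.2,146);print(b[1],b[3].round(2))
b=best(SQ,.2,131);print(b[1],b[3].round(2))
c=load("top");from meas import *
d=big((S>120)&(V>25)&((H<8)|(H>172)),95,180,140,225);print("tube cap",circ(ray(c,poly(d),.116)))
d=big((P[...,2]>.1),95,180,140,225);print("tube cap depth",circ(ray(c,poly(d),.116)))
E
```

```text
dish 180 [-0.25 -0.13  2.09 -0.    1.18  1.32] [-0.25  0.09  2.24 -0.    0.81  1.32]
LG 0 [ 0.21 -0.08  2.05 -0.    1.17 -1.36] [ 0.21  0.13  2.19 -0.    0.82 -1.36]
tube 0 [ 0.5   0.29  1.64 -0.    1.21 -1.07] [ 0.5   0.46  1.76 -0.    0.93 -1.07]
SM 0 [ 0.13  0.17  1.79 -0.    1.18 -1.44] [ 0.13  0.35  1.91 -0.    0.88 -1.44]
bot 0 [-0.53  0.28  1.66 -0.    1.2  -1.51] [-0.53  0.44  1.78 -0.    0.92 -1.51]
SQ 0 [-0.21  0.2   1.75 -0.    1.19 -0.93] [-0.21  0.38  1.87 -0.    0.89 -0.93]
box 180 [ 0.61  0.05  1.93 -0.    1.17  1.  ] [ 0.61  0.24  2.06 -0.    0.84  1.  ]
RC 0 [-0.66  0.03  1.94 -0.    1.17 -0.99] [-0.66  0.23  2.07 -0.    0.84 -0.99]
180 [-0.53  0.28  1.66 -0.    1.2   0.06]
180 [-0.21  0.2   1.75 -0.    1.19  0.64]
tube cap (array([0.5802, 0.3443]), 0.033)
tube cap depth (array([0.5803, 0.3443]), 0.0353)
```

```bash
python3 - <<'E'
from act import *
pick((.4487,-.0905),90,.005,15)
place(LG,90,.009)
snap("t1")
E
```

```text
over 2.91 [ 0.449  -0.09    0.2201] F [-0.6 -0.2 -0.6] w 0.0881
down 5.07 [ 0.4494 -0.0907  0.0057] F [ 0.  -0.6 -0.4] w 0.0882
grip 5.67 [ 0.4487 -0.0905  0.0051] F [ 0.4 -0.1  0.6] w 0.0548
up 7.25 [ 0.448  -0.0903  0.2189] F [-0.7 -0.2 -0.4] w 0.0544
over 9.53 [0.464  0.1229 0.2199] F [ 0.8 -0.1 -1.6] w 0.0543
down 11.61 [0.4638 0.1231 0.0086] F [0.2 0.5 0.1] w 0.0543
open 12.26 [0.464  0.1231 0.0091] F [-0.1  0.4 -0.3] w 0.0879
up 13.82 [0.4633 0.123  0.2188] F [-0.3 -0.2 -0.1] w 0.0884
```

View pics/t1.png

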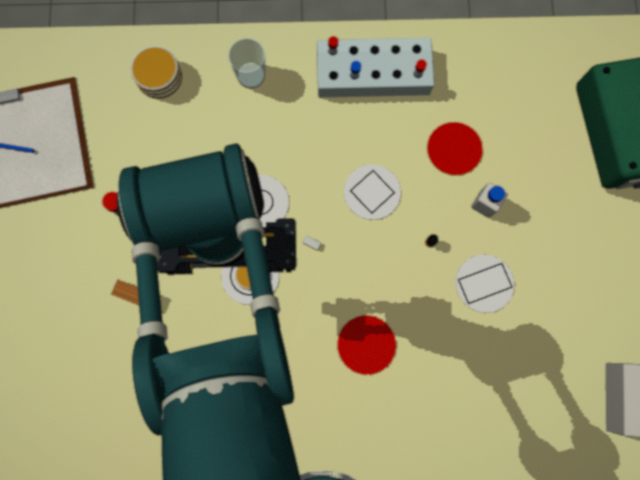

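The dish shows amber at about (243,275) on the large-circle mat, partly hidden by the arm. The tube is next.

```bash
python3 - <<'E'
from act import *
pick((.5803,.3443),90,.087,20,high=.23)
place(SM,90,.091,high=.23)
snap("t2"); 
pick((.588,-.3195),56,.031,25)
snap("t3")
E
```

```text
over 14.85 [0.5798 0.3433 0.2294] F [-0.  -0.2  0. ] w 0.0879
down 16.41 [0.5811 0.3448 0.0882] F [-0.6 -0.2  0.8] w 0.0877
grip 17.28 [0.5803 0.3443 0.0869] F [-0.3 -0.5 -0.4] w 0.0324
up 18.38 [0.5796 0.3439 0.2285] F [ 0.2 -0.5 -0.5] w 0.0331
over 19.34 [0.603  0.104  0.2297] F [-0.4  0.1 -0.2] w 0.0328
down 20.93 [0.6029 0.1031 0.0907] F [-0.  -0.5 -0.4] w 0.0329
open 21.85 [0.603  0.1032 0.091 ] F [ 0.3 -0.1 -0.4] w 0.088
up 22.93 [0.6022 0.1031 0.2287] F [-0.4  0.1  0.3] w 0.0878
over 24.53 [ 0.5884 -0.3184  0.22  ] F [-0.5 -0.1 -0. ] w 0.088
down 26.48 [ 0.5887 -0.3199  0.0321] F [ 0.2  0.5 -0.8] w 0.0878
grip 27.23 [ 0.588  -0.3195  0.031 ] F [-0.4 -0.4  0.2] w 0.0418
up 28.64 [ 0.5873 -0.3191  0.2184] F [ 0.2  0.  -1.6] w 0.0417
```

View pics/t3.png

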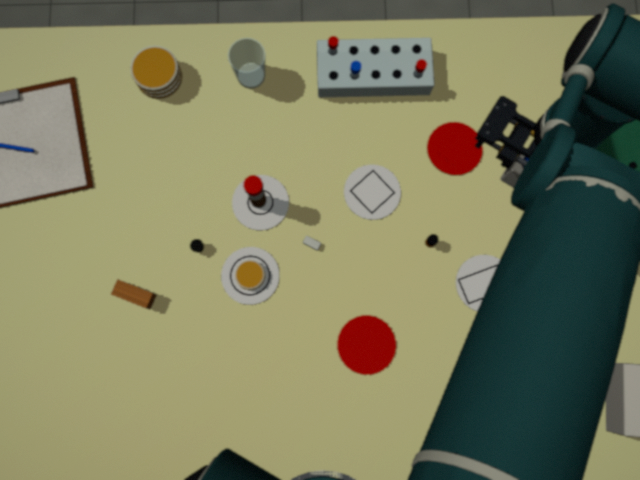

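The tube stands on the small circle (foot about (260,202)) and the dish sits centred in the large circle (250,275). The bottle is gripped squarely, at a finger opening of 41.8 mm.

```bash
python3 - <<'E'
from act import *
place(SQ,41,.035)
pick((.4318,.3318),157.6,.007,25)
snap("t4")
E
```

```text
over 29.55 [ 0.6184 -0.1098  0.2197] F [ 0.4  0.1 -0.9] w 0.0418
down 31.45 [ 0.6183 -0.1092  0.0347] F [-0.4 -0.8 -1.2] w 0.0417
open 32.26 [ 0.6185 -0.1092  0.035 ] F [ 0.4 -1.   1. ] w 0.0879
up 33.64 [ 0.6177 -0.109   0.2186] F [0.5 0.  0. ] w 0.0882
over 35.39 [0.4321 0.3314 0.2198] F [-0.3  0.2 -0.2] w 0.0881
down 37.53 [0.4324 0.3322 0.0078] F [ 0.  -0.3  0.2] w 0.0877
grip 38.44 [0.4318 0.3318 0.0069] F [-0.9 -0.4 -0.7] w 0.0298
up 40.01 [0.4312 0.3313 0.2187] F [ 0.3  0.1 -1.6] w 0.0298
```

View pics/t4.png

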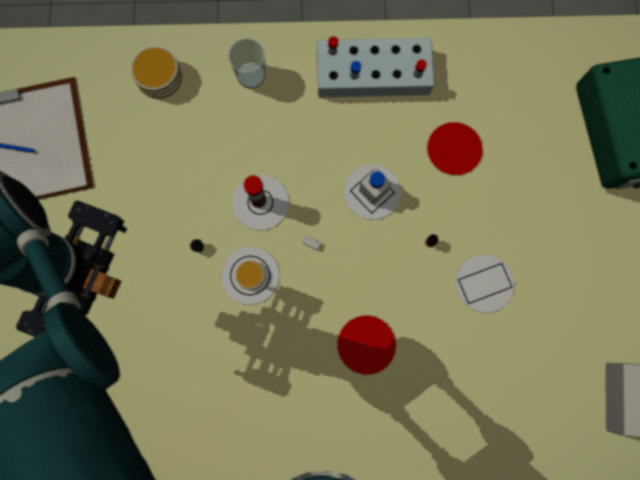

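The bottle is upright and square in its outline (373,192). The slide box is lifted. I'll place it, then clear the arm for checks.

```bash
python3 - <<'E'
from act import *
place(RC,19.1,.011)
manip.set_joints([1.248,0.264,1.604,0,1.274,-0.037]); st("home")
snap("t5"); snap("s5","side")
import meas
from meas import *
c=dict(np.load("t5.npz"));im=c["image"];hsv=cv2.cvtColor(im,cv2.COLOR_BGR2HSV);H,S,V=[hsv[...,i].astype(int) for i in range(3)]
def loc(n,m,b,z,f): d=big(m,*b);print(n,f(ray(c,poly(d),z)))
loc("tube cap",(S>120)&(V>25)&((H<8)|(H>172)),(235,165,285,205),.119,circ)
loc("dish",S>150,(230,255,275,300),.019,circ)
loc("cap",(H>100)&(H<130)&(S>150),(350,160,400,210),.089,circ)
loc("box",(S>120)&(V>45)&(H<20),(450,250,520,320),.035,rect)
loc("stopper",V<30,(185,235,208,256),.024,circ);loc("vial",V<30,(424,232,441,248),.036,circ)
a=cv2.resize(im[160:310,225:525],None,fx=2.66,fy=2.66,interpolation=2)
cv2.imwrite("pics/c5.png",np.clip(a*1.7,0,255).astype(np.uint8))
E
```

```text
over 42.35 [ 0.4396 -0.3095  0.22  ] F [ 0.7  0.3 -1.5] w 0.0298
down 44.41 [ 0.4392 -0.3099  0.0107] F [-0.3  0.3 -0.4] w 0.0297
open 45.37 [ 0.4393 -0.31    0.011 ] F [ 0.2  0.1 -0.6] w 0.088
up 46.91 [ 0.4387 -0.3095  0.2188] F [-0.3  0.7 -0. ] w 0.0882
home 50.36 [0.1912 0.6472 0.2387] F [0.2 0.  0.1] w 0.0879
tube cap (array([0.6024, 0.1054]), 0.0324)
dish (array([0.4639, 0.1227]), 0.0446)
cap (array([ 0.6174, -0.1099]), 0.0249)
box ((438.4, -307.7), (27.6, 70.4), 19.0)
stopper (array([0.5178, 0.2176]), 0.0208)
vial (array([ 0.5159, -0.2108]), 0.0184)
```

View pics/c5.png

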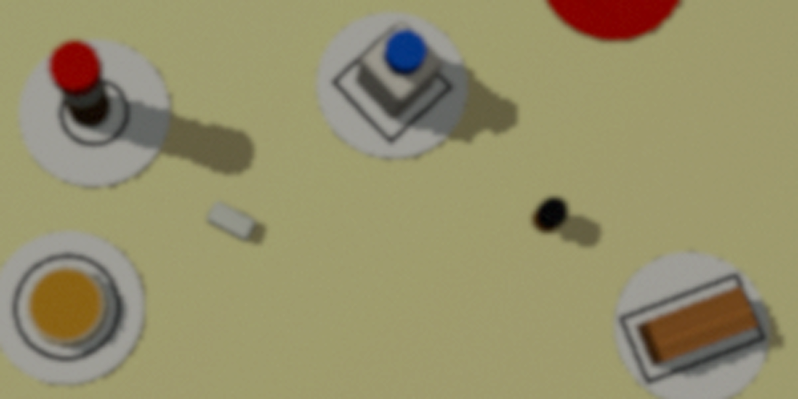

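View pics/s5.png

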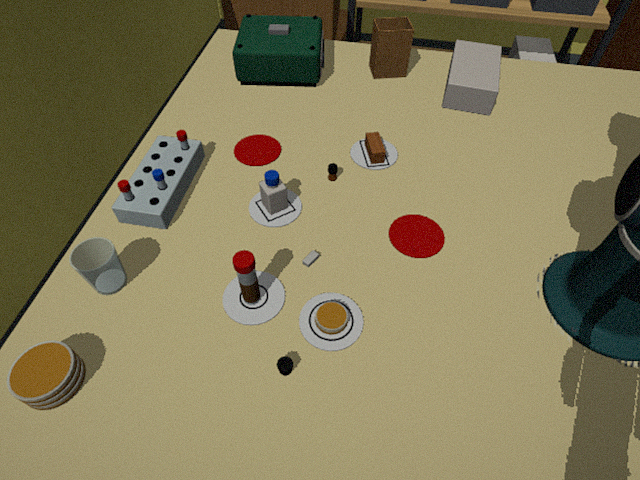

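All four objects are upright inside their lines. In the crop the tube is at (88,105), the dish at (66,305), the bottle at (400,80) and the slide box at (700,325). The side view agrees, and the bystanders have not moved.

```bash
python3 -c "
from cell import order,manip
order.close_job();print(manip.state()['clock'])"
```

```text
the job is handed in; nothing more can be done
the job is handed in; nothing more can be done
```

I placed the dish, tube, bottle and slide box on their matching white mats, cleared the arm, and handed the job in at about 50 s of the 115 s allowed. The hand-in gave no verdict.

My last top-camera check, taken before the hand-in, showed:
- **Tube, dish and bottle:** within about 2.5 mm of their mat centres (limit 12 mm) and upright.
- **Slide box:** also within about 2.5 mm of its centre, and aligned with its outline to about 0.1°.
- **Bottle alignment:** judged by eye in both camera views, where it looked square. I did not measure its final angle.
- **Vial and stopper:** about 0.1 mm from where they started, which is within measurement error.

No check failed. The only disagreement was an early one. My first colour threshold put the tube about 3 mm off and its cap too small, so I used the depth and relaxed-colour readings, which agreed with each other and with the stated cap size.

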